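# Reset the tripped warming plate

## Task

The electric warming plate has tripped its overheat cut-out. Using the fingertips only, press its red rocker switch over to off, then reach into the round well and push the sunken white reset button down until it stays in, and finally press the rocker back to on (the end with the white line). Do not lift or shove the plate, and leave the things around it where they are.

Things in the scene. Friction and masses are not known exactly. Their poses are not given: they have to be found in the camera images.
- warming_plate: Loose steel box, about 2.8 kg, 220 mm deep (its x, front to rear), 230 mm wide (its y, to the left seen from the front), 84 mm high; origin under its centre, z up. Round black cast plate on the rear half; black panel along the front, 73 mm above the worktop, with the collared round well at left [-62, 50] mm and the red rocker at right [-62, -55] mm. The dial on its front face is fixed.
- well_mouth (a point): Centre of the mouth of the reset well, at the level of the panel (73 mm above the worktop). The well is round, 48 mm across and 25 mm deep, straight-walled, with a 2 mm chamfer and a collar 1.6 mm high round its mouth.
- reset_top (a point): Centre of the top of the white reset button (32 mm across) that stands in the middle of the well's floor. Tripped, its top is 17 mm below the panel; pressed home, 23 mm below.
- reset_button (a joint): Travel of the reset button in m: 0 tripped (out, as it starts), 0.006 fully home. It is held by friction: pressed straight down it gives way at about 4 N and stays where it is left, so press it to its stop.
- switch (a joint): Tilt of the red rocker in rad: +0.2 is on (rear end down, as it starts), -0.2 is off (front end down). Held by friction: it gives way to about 4 N straight down on the raised end at the points below and stays where it is left, so press it to its stop.
- switch_on_end (a point): Point on the top of the rocker's rear (+x of the plate) end, 17 mm from its pivot; this end bears a white line. Press it down for on. The rocker is 50 mm long (plate x) and 39 mm wide and pivots at panel height about the plate's y axis; this point is about 11 mm above the panel when its end is raised, 4 mm when it is down.
- switch_off_end (a point): Point on the top of the rocker's plain front (-x of the plate) end, 17 mm from its pivot. Press it down for off. Heights as for the other end.
- mug: Orange mug, 81 mm wide, 101 mm high, left of the plate; origin under its centre. Leave alone.
- honey_jar: Honey jar with a green lid, 66 mm wide, 84 mm high, left of the plate; origin under its centre. Leave alone.
- shaker: Salt shaker with a grey top, 44 mm wide, 90 mm high, right of the plate; origin under its centre. Leave alone.
- spice_jar: Spice jar with a red lid, 45 mm wide, 106 mm high, right of the plate; origin under its centre. Leave alone.
- lemon: Lemon, 71 x 53 x 51 mm, right of the plate; origin under its centre. Leave alone.

How it is judged:
By the outcome, as a careful person would: the job done as asked, in the order asked, and still so for the second after the job is handed in, with the robot touching nothing.
It also fails if it takes over 48 s, if anything falls off the work surface, if the arm or the gripper's body presses on something with over 40 N, if the wrist force passes 120 N, or if a joint passes its speed limit or range.

## Robot

A 6-joint arm with a two-finger parallel gripper is mounted at the origin on a cart in front of the work surface, level with it; the furniture and walls round the work are solid. World frame = base frame: x ahead of the robot, y to its left, z up, the work surface at z = 0. Lengths are in m, angles in rad, forces in N, time in s.
With the tool pointing down it reaches from about 0.35 to 0.975 m from the base axis. Payload 4.9 kg.
Tool frame: the origin (TCP) lies at the very end of the fingers, on their centre line; the grasp point (between the pads) lies 19 mm behind it (manip.grasp_offset is the distance from the TCP to the grasp point, in m); z points along the fingers, y is the line along which they close (so a half turn about z gives the same grasp; the last joint's range is limited). The gripper opens to 85 mm and grips with 20 to 120 N. Pads are 22 mm wide; open, the fingers measure 114 mm over their backs; the gripper's body (76 mm by 85 mm) begins 54 mm behind the grasp point. The pads swing forward as they close: fully open they stand 13 mm farther back than shut.
Start: joints at [-1.334, 0.053, 1.613, -0, 1.476, -0.119], TCP at [0.218, -0.586, 0.231] pointing down, gripper open.
Joint ranges: [-3.01, 3.01], [-1.01, 2.22], [0.06, 2.58], [-1.02, 4.17], [0.09, 2.62], [-3.14, 3.14]. Speed limits (rad/s): [2.57, 2.57, 3.14, 3.14, 3.14, 3.14].

## Interface

Orientations are given as a unit quaternion [w, x, y, z].
In Python, from plant import manip, eyes, job_done, models gives the robot as it stands.
- The arm moves only by the tool servo_tool, never from a script. Its argument "motion" is one flat list of numbers, 5 for each row, row after row: the opening, from -1 (shut) to 1 (fully open), then the shift along the tool's x, y, z normalised to -1 to 1, where 1 is 120 mm, then the turn about the tool's z normalised to -1 to 1, where 1 is 45 degrees. A call has 1 to 5 rows; each row is the pose to reach, as a shift and turn from the pose commanded when the call began, along the tool's axes at that moment; what a row does not reach only later rows make up. A row lasts 1/8 s, in which the tool goes at most 62.5 mm and 10.7 degrees, less where a joint would pass 70% of its speed; a pose out of reach is approached as far as the arm can. A call with a number of a shift or a turn outside -1 to 1 is refused whole. A call with a gripper value outside its range is refused whole. The fingers move at their own pace and stop on an object; the grip force is fixed at half the most. Time passes only in rows, so rows that repeat a pose let the fingers close. It gives the time, the measured TCP pose, the force, the opening and the grip force at its end, in the units of the state.
- manip.state(): the state, without advancing time (a new reading comes with each control period).
- eyes.grab_frame(name): name is "side" or "top"; returns (picture, depth): 420x560x3 uint8, red, green, blue; 420x560 float32, m along the optical axis (not along the pixel's ray), 0 where there is no reading.
- eyes.camera_params(name): a dict with "fov_y" (degrees; the focal length in pixels is half the picture's height over the tangent of half this angle, whatever the lens; pixels are square), "cx", "cy" (the principal point, pixels), "D" ([k1, k2, p1, p2, k3] as OpenCV has them; the pictures are not rectified), "pose" (4x4, takes a point from camera to world coordinates). Camera axes: x right, y up, looking along -z (the intrinsics and any distortion apply to the point x, -y, -z); pixel columns grow to the right and rows downward; lengths in m; the calibration is good to about 2 mm. A picture is of the moment at which its call begins. camera_params takes no time and is no camera call.
- job_done(): hands the job in; it is judged then, once.
Trained networks look in the newest picture that a camera, given by its name, has taken for a name from the list of things; names that differ only in an ending like _2 or _b are one class to them, and where a whole thing is asked for, a point or a joint stands for the part that bears it (a point fixed in the world has none). Each returns a list of dicts, best first, with "p" (0 to 1); they miss things now and then, are a little off and sometimes report something else, mostly with a low value. They report only what shows in the picture. A call takes as long as a camera call.
- models.regions_of(camera, label): "mask" (420x560 bool, what is visible of it) and "pixel" ([column, row] in pixels, amid what is visible of it).
The state is a dict: "time": time; "joint_pos": joint angles; "joint_vel": joint speeds; "joint_efforts": joint torques, N m; "tool_pos": TCP position; "tool_rot": TCP orientation; "contact_force": force on the tool from outside, world axes, zero at the start; "ft_torque": the same for the moment, N m; "gripper_width": opening from 0.0 (shut) to 1.0 (fully open); "grasp_force": force on a finger pad.
Only numpy, scipy, OpenCV 4.12 (cv2) and the standard library are available. Lean on these libraries where they do the work, as an engineer would, in place of code of your own. Each camera call takes 0.05 s, during which the arm holds its last target. There are 200 camera calls.

## Working session

There is one attempt and no reset: what is moved stays moved. The work goes in short steps, Python scripts to look and compute and a tool call to move; the robot and the scene stay as the last step left them, time stands still between calls to the robot, and variables do not carry over. Pictures are saved under pics/ and viewed, at most 10 in all, crops included, and the job is handed in when it is done.

Besides the shell and the picture viewer there is one more tool, called after "Call:" as name(argument=value, ...) on one line, values as JSON. servo_tool: Moves the arm, as the interface text tells. Its arguments: {"type":"object","properties":{"motion":{"type":"array","items":{"type":"number","minimum":-1,"maximum":1}}},"required":["motion"]}

```bash
mkdir -p pics; cat > h.py <<'E'
import numpy as np, cv2
from plant import manip, eyes, job_done, models
def grab(n):
    im,d=eyes.grab_frame(n); return im,d,eyes.camera_params(n)
def unproj(px,d,c,z=None):
    """pixels Nx2, depth N -> world; if z given intersect plane"""
    f=210/np.tan(np.radians(c["fov_y"])/2)
    K=np.array([[f,0,c["cx"]],[0,f,c["cy"]],[0,0,1.]])
    n=cv2.undistortPoints(np.float64(px).reshape(-1,1,2),K,np.array(c["D"],float)).reshape(-1,2)
    r=np.c_[n[:,0],-n[:,1],-np.ones(len(n))]
    T=np.array(c["pose"]); 
    if z is None: return (r*np.reshape(d,(-1,1)))@T[:3,:3].T+T[:3,3]
    w=r@T[:3,:3].T; return T[:3,3]+w*((z-T[2,3])/w[:,2:])
def proj(P,c):
    f=210/np.tan(np.radians(c["fov_y"])/2)
    K=np.array([[f,0,c["cx"]],[0,f,c["cy"]],[0,0,1.]])
    T=np.array(c["pose"]); p=(np.atleast_2d(P)-T[:3,3])@T[:3,:3]
    p=p*[1,-1,-1]
    return cv2.projectPoints(p,np.zeros(3),np.zeros(3),K,np.array(c["D"],float))[0].reshape(-1,2)
E
python3 - <<'E'
from h import *
for n in ("top","side"):
    im,d,c=grab(n); cv2.imwrite(f"pics/{n}0.png",im[...,::-1]); print(n,c["fov_y"],c["D"],np.round(c["pose"],3).tolist())
    for l in ("warming_plate","well_mouth","reset_top","switch","switch_on_end","switch_off_end","mug","honey_jar","shaker","spice_jar","lemon"):
        for r in models.regions_of(n,l)[:2]:
            v,u=np.nonzero(r["mask"]); k=d[v,u]>0
            P=unproj(np.c_[u,v][k],d[v,u][k],c) if k.any() else np.zeros((1,3))
            print(l,round(r["p"],2),np.round(r["pixel"]),k.sum(),np.round(np.median(P,0),3),np.round(P.max(0),3),np.round(P.min(0),3))
print(manip.state())
E
```

```text
top 46.35678751823501 [-0.04466452  0.          0.          0.          0.        ] [[-0.019, 0.989, -0.146, 0.278], [-1.0, -0.019, 0.0, 0.004], [-0.003, 0.146, 0.989, 1.526], [0.0, 0.0, 0.0, 1.0]]
warming_plate 0.77 [302. 208.] 5614 [ 0.513 -0.046  0.074] [0.666 0.087 0.093] [ 0.39  -0.176 -0.012]
warming_plate 0.44 [293. 225.] 85 [ 0.448 -0.008  0.055] [0.463 0.007 0.064] [ 0.433 -0.021  0.046]
reset_top 0.21 [182. 205.] 464 [0.52  0.322 0.082] [0.554 0.358 0.093] [ 0.493  0.295 -0.001]
switch 0.8 [322. 216.] 196 [ 0.47  -0.111  0.078] [ 0.495 -0.089  0.092] [ 0.445 -0.13   0.068]
switch_on_end 0.78 [326. 220.] 231 [ 0.47  -0.112  0.078] [ 0.498 -0.089  0.092] [ 0.442 -0.134  0.067]
switch_off_end 0.67 [322. 218.] 241 [ 0.468 -0.111  0.078] [ 0.498 -0.089  0.092] [ 0.442 -0.133  0.067]
mug 0.61 [173. 243.] 761 [0.407 0.344 0.036] [0.47  0.374 0.104] [ 0.361  0.296 -0.002]
mug 0.19 [325. 220.] 210 [ 0.467 -0.109  0.078] [ 0.494 -0.089  0.092] [ 0.442 -0.13   0.067]
honey_jar 0.67 [180. 206.] 490 [0.522 0.323 0.081] [0.572 0.382 0.093] [ 0.493  0.295 -0.007]
honey_jar 0.65 [325. 222.
[... 2075 characters left out ...]
877e+00,  5.27083715e-02,  1.61291216e+00, -9.02027384e-06,
        1.47599471e+00, -1.19022027e-01]), 'joint_vel': array([-1.67993390e-03, -1.27702644e-04, -4.33507086e-04, -1.75336677e-03,
       -1.09614840e-05, -6.92590062e-04]), 'joint_efforts': array([-1.13179573e-03, -3.93680441e+01, -3.70463812e+01, -3.20982335e-04,
        4.40936865e-04,  5.08471814e-06]), 'tool_pos': array([ 0.21771563, -0.58582958,  0.23129111]), 'tool_rot': array([-1.10059619e-05,  9.84213907e-01,  1.76983009e-01, -5.14665621e-06]), 'contact_force': array([ 0.19856119,  0.65867785, -0.11115629]), 'ft_torque': array([ 0.01012757, -0.00357534,  0.052221  ]), 'grasp_force': 0.0, 'gripper_width': 1.0002491422206297}
```

```bash
cat > m.py <<'E'
from h import *
im,d,c=grab("top"); s,ds,cs=grab("side")
for n,(i,dd,cc) in {"top":(im,d,c),"side":(s,ds,cs)}.items():
    v,u=np.mgrid[150:330,200:400].reshape(2,-1); k=dd[v,u]>0; u,v=u[k],v[k]
    P=unproj(np.c_[u,v],dd[v,u],cc); col=i[v,u].astype(int)
    box=(P[:,2]>.062)&(P[:,2]<.1)&(P[:,1]<.2)&(P[:,1]>-.25)&(P[:,0]>.35)
    r=cv2.minAreaRect(P[box,:2].astype(np.float32)); print(n,"rect",r)
    red=box&(col[:,0]>120)&(col[:,1]<80)&(col[:,2]<80)
    print("red",red.sum(),np.round(P[red].mean(0),4),cv2.minAreaRect(P[red,:2].astype(np.float32)))
    wh=box*0+((col.min(1)>150)&(P[:,2]>.03)&(P[:,2]<.08)); wh=wh.astype(bool)
    print("zmed panel", np.median(P[box,2]))
E
python3 m.py; python3 - <<'E'
import cv2
a=cv2.imread("pics/top0.png")[155:275,225:385]; b=cv2.imread("pics/side0.png")[150:300,210:410]
cv2.imwrite("pics/tc.png",cv2.resize(a,(800,600),interpolation=cv2.INTER_CUBIC));cv2.imwrite("pics/sc.png",cv2.resize(b,(800,600),interpolation=cv2.INTER_CUBIC))
E
```

```text
top rect ((0.5187084674835205, -0.045374542474746704), (0.22125458717346191, 0.2301529198884964), 11.23363208770752)
red 131 [ 0.4619 -0.1114  0.0803] ((0.4676056206226349, -0.11095467209815979), (0.049548134207725525, 0.034897446632385254), 10.317530632019043)
zmed panel 0.07432206387768348
side rect ((0.6092321872711182, -0.0061959922313690186), (0.46821707487106323, 0.2666838467121124), 23.928997039794922)
red 149 [ 0.465  -0.1143  0.0818] ((0.46391767263412476, -0.09914260357618332), (0.050367601215839386, 0.06760545819997787), 7.857071399688721)
zmed panel 0.07632177924573014
```

View pics/tc.png

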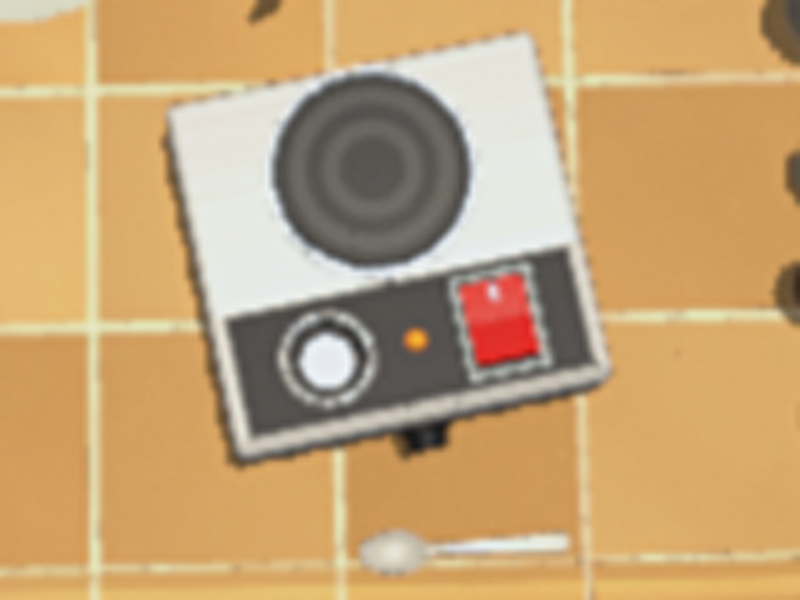

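View pics/sc.png

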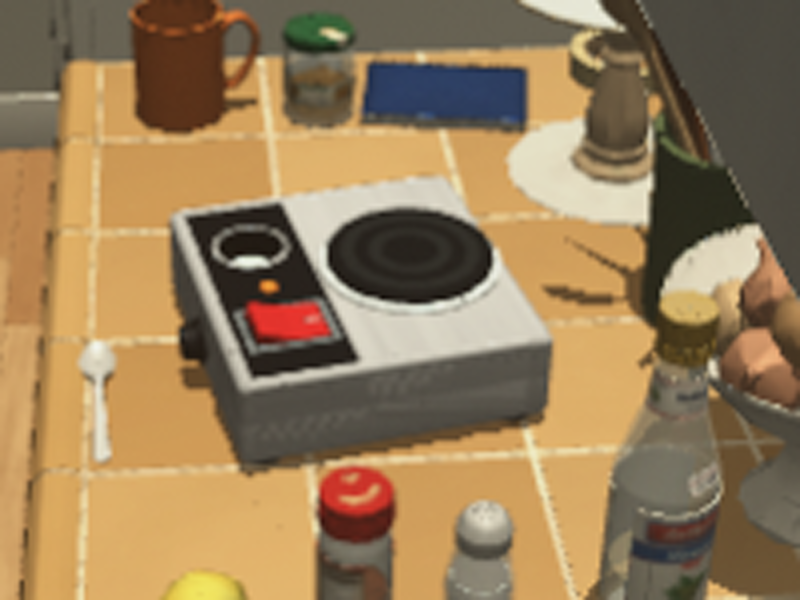

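```bash
cat > ov.py <<'E'
from h import *
import sys
C=np.array([0.5187,-0.0454]); yaw=np.radians(11.2)
def W(x,y,z):
    x,y=np.array(x)/1e3,np.array(y)/1e3
    return np.c_[C[0]+x*np.cos(yaw)-y*np.sin(yaw),C[1]+x*np.sin(yaw)+y*np.cos(yaw),np.full(np.size(x),z/1e3)]
t=np.linspace(0,2*np.pi,40)
shapes=[W(-62+24*np.cos(t),50+24*np.sin(t),74.6),W([-87,-37,-37,-87,-87],[-74.5,-74.5,-35.5,-35.5,-74.5],80),W([-110,110,110,-110,-110],[-115,-115,115,115,-115],73)]
out=[]
for n,(x0,y0) in {"top":(245,150),"side":(240,175)}.items():
    im,d,c=grab(n); a=cv2.resize(im[y0:y0+150,x0:x0+100,::-1],None,fx=4,fy=4,interpolation=cv2.INTER_CUBIC)
    for s in shapes: cv2.polylines(a,[np.int32((proj(s,c)-[x0-.5,y0-.5])*4)],False,(0,255,0),1)
    out.append(a)
cv2.imwrite(sys.argv[1],np.hstack(out))
if __name__=="__main__": print(W([-62,-62,-82,-42],[50,-55,-55,-55],73))
E
python3 ov.py pics/ov1.png
```

```text
[[ 0.44816906 -0.00839477  0.073     ]
 [ 0.46856367 -0.11139506  0.073     ]
 [ 0.44894457 -0.11527975  0.073     ]
 [ 0.48818277 -0.10751038  0.073     ]]
```

View pics/ov1.png

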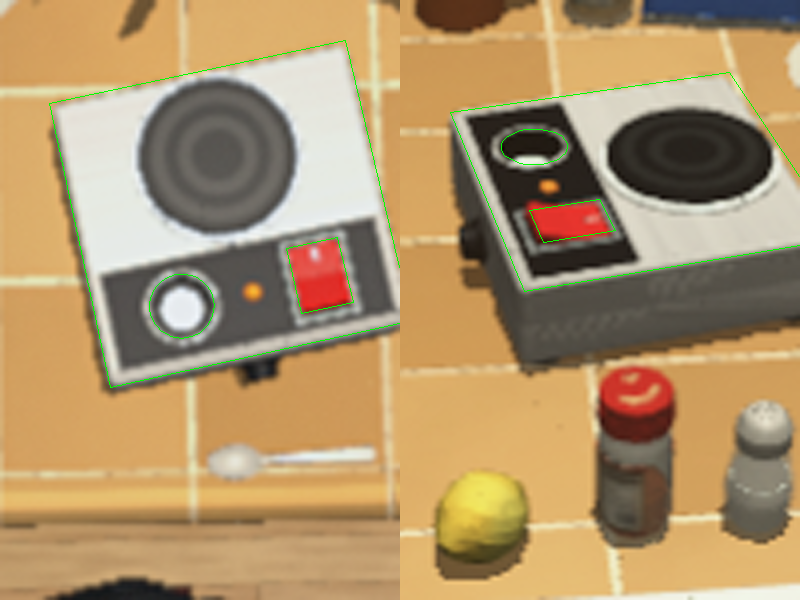

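Call:
servo_tool(motion=[-1,0.79,-0.75,0,0,-1,0.79,-0.75,0,0,-1,0.79,-0.75,0,0])

```text
time: 1.78
tool_pos: [0.2765, -0.4657, 0.2311]
tool_rot: [-0.0, 0.984, 0.179, 0.0]
contact_force: [0.6, -0.6, -0.1]
gripper_width: 0.375
grasp_force: 0.0
```

Call:
servo_tool(motion=[-1,0.79,-0.75,0,0,-1,0.79,-0.75,0,0,-1,0.79,-0.75,0,0])

```text
time: 2.15
tool_pos: [0.3339, -0.3492, 0.2316]
tool_rot: [0.0, 0.984, 0.179, 0.0]
contact_force: [0.1, -0.9, -0.2]
gripper_width: -0.005
grasp_force: 0.0
```

Call:
servo_tool(motion=[-1,0.79,-0.75,0,0,-1,0.79,-0.75,0,0,-1,0.79,-0.75,0,0])

```text
time: 2.52
tool_pos: [0.3913, -0.2323, 0.2316]
tool_rot: [0.0, 0.984, 0.179, 0.0]
contact_force: [0.0, 0.3, -0.1]
gripper_width: -0.0
grasp_force: 0.0
```

Call:
servo_tool(motion=[-1,0.79,-0.75,0.3,0.1,-1,0.79,-0.75,0.6,0.204,-1,0.79,-0.75,0.6,0.204,-1,0.79,-0.75,0.6,0.204])

```text
time: 3.02
tool_pos: [0.4471, -0.1166, 0.1576]
tool_rot: [-0.0, 0.995, 0.098, -0.002]
contact_force: [-0.6, -0.5, -0.3]
gripper_width: 0.0
grasp_force: 0.0
```

Call:
servo_tool(motion=[-1,0,0,0.45,0,-1,0,0,0.45,0,-1,0,0,0.45,0])

```text
time: 3.4
tool_pos: [0.4485, -0.118, 0.1073]
tool_rot: [0.001, 0.995, 0.097, 0.001]
contact_force: [-0.3, -0.0, 1.3]
gripper_width: -0.001
grasp_force: 0.0
```

```bash
python3 ov.py pics/ov2.png
```

```text
[[ 0.44816906 -0.00839477  0.073     ]
 [ 0.46856367 -0.11139506  0.073     ]
 [ 0.44894457 -0.11527975  0.073     ]
 [ 0.48818277 -0.10751038  0.073     ]]
```

View pics/ov2.png

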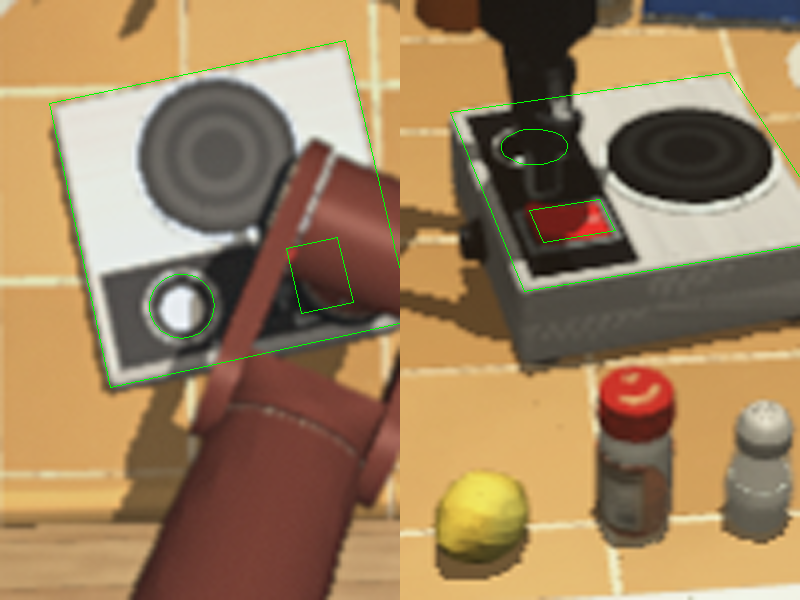

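Call:
servo_tool(motion=[-1,0,0,0.12,0,-1,0,0,0.16,0,-1,0,0,0.18,0,-1,0,0,0.2,0,-1,0,0,0.2,0])

```text
time: 4.12
tool_pos: [0.4479, -0.1163, 0.0813]
tool_rot: [0.0, 0.995, 0.098, 0.0]
contact_force: [-0.3, 0.0, 1.8]
gripper_width: 0.003
grasp_force: 0.7
```

Call:
servo_tool(motion=[-1,0,0,0.01,0,-1,0,0,0.02,0,-1,0,0,0.02,0])

```text
time: 4.5
tool_pos: [0.4479, -0.1163, 0.0788]
tool_rot: [0.0, 0.995, 0.098, 0.0]
contact_force: [-1.6, -0.0, 1.1]
gripper_width: -0.002
grasp_force: 0.9
```

Call:
servo_tool(motion=[-1,0,0,0.01,0,-1,0,0,0.015,0,-1,0,0,0.015,0])

```text
time: 4.88
tool_pos: [0.4476, -0.1164, 0.0775]
tool_rot: [-0.0, 0.995, 0.098, -0.0]
contact_force: [-4.9, -0.6, 6.8]
gripper_width: -0.0
grasp_force: 3.4
```

Call:
servo_tool(motion=[-1,0,0,0.01,0,-1,0,0,0.01,0])

```text
time: 5.12
tool_pos: [0.4476, -0.1164, 0.0772]
tool_rot: [-0.0, 0.995, 0.098, -0.001]
contact_force: [-7.9, 0.7, 12.0]
gripper_width: 0.002
grasp_force: 6.3
```

Call:
servo_tool(motion=[-1,0,0,-0.3,0,-1,0,-0.3,-0.3,0,-1,0.18,-0.883,-0.3,0,-1,0.18,-0.883,-0.3,0,-1,0.18,-0.883,-0.3,0])

```text
time: 5.75
tool_pos: [0.4484, -0.0077, 0.1116]
tool_rot: [0.0, 0.995, 0.099, 0.0]
contact_force: [-0.4, -0.4, -0.2]
gripper_width: -0.0
grasp_force: 0.0
```

```bash
python3 ov.py pics/ov3.png; python3 m.py | grep -A1 side; python3 -c "
from h import *
print(np.round(manip.state()['tool_pos'],4))"
```

```text
[[ 0.44816906 -0.00839477  0.073     ]
 [ 0.46856367 -0.11139506  0.073     ]
 [ 0.44894457 -0.11527975  0.073     ]
 [ 0.48818277 -0.10751038  0.073     ]]
side rect ((0.6108896732330322, -0.005728393793106079), (0.4703284502029419, 0.26878535747528076), 23.07575035095215)
red 160 [ 0.4633 -0.1147  0.0813] ((0.46233054995536804, -0.0965060368180275), (0.0517776757478714, 0.07944866269826889), 4.505456447601318)
[ 0.4484 -0.0092  0.1118]
```

View pics/ov3.png

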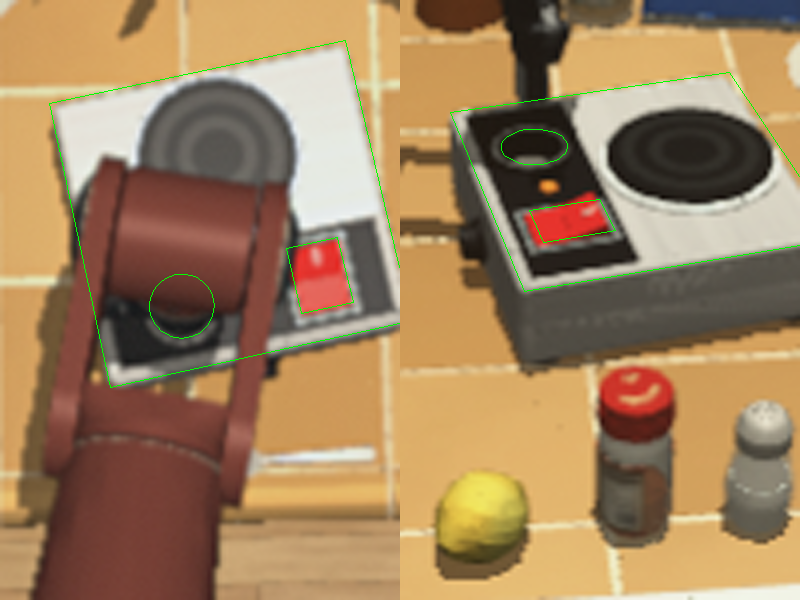

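Call:
servo_tool(motion=[-1,0,0,0.2,0,-1,0,0,0.3,0,-1,0,0,0.36,0,-1,0,0,0.42,0,-1,0,0,0.42,0])

```text
time: 6.58
tool_pos: [0.4481, -0.0082, 0.0611]
tool_rot: [-0.0, 0.995, 0.098, -0.0]
contact_force: [-0.2, -0.3, 0.4]
gripper_width: -0.001
grasp_force: 0.0
```

Call:
servo_tool(motion=[-1,0,0,0.03,0,-1,0,0,0.05,0,-1,0,0,0.07,0,-1,0,0,0.08,0,-1,0,0,0.08,0])

```text
time: 7.2
tool_pos: [0.4486, -0.0082, 0.0521]
tool_rot: [0.0, 0.995, 0.098, 0.0]
contact_force: [-0.0, 0.7, 3.0]
gripper_width: 0.001
grasp_force: 1.6
```

Call:
servo_tool(motion=[-1,0,0,0.01,0,-1,0,0,0.015,0,-1,0,0,0.015,0])

```text
time: 7.58
tool_pos: [0.4486, -0.0082, 0.0502]
tool_rot: [0.0, 0.995, 0.098, 0.0]
contact_force: [0.2, 0.6, 3.2]
gripper_width: -0.003
grasp_force: 1.6
```

Call:
servo_tool(motion=[-1,0,0,0.01,0,-1,0,0,0.015,0,-1,0,0,0.015,0])

```text
time: 7.95
tool_pos: [0.4487, -0.0082, 0.0499]
tool_rot: [-0.0, 0.995, 0.098, -0.0]
contact_force: [-5.3, 1.0, 13.3]
gripper_width: 0.002
grasp_force: 6.9
```

Call:
servo_tool(motion=[-1,0,0,-0.2,0,-1,0,0,-0.45,0,-1,0,0,-0.5,0,-1,0,0,-0.5,0])

```text
time: 8.45
tool_pos: [0.448, -0.0081, 0.1076]
tool_rot: [-0.0, 0.995, 0.098, -0.0]
contact_force: [0.3, -0.8, -0.8]
gripper_width: 0.001
grasp_force: 0.0
```

Call:
servo_tool(motion=[-1,0.175,0.883,0,0,-1,0.175,0.883,0,0,-1,0.175,0.883,0,0,-1,0.175,0.883,0,0])

```text
time: 8.95
tool_pos: [0.4883, -0.1074, 0.1065]
tool_rot: [-0.001, 0.995, 0.097, -0.002]
contact_force: [-0.2, 1.3, 0.9]
gripper_width: -0.003
grasp_force: 0.0
```

```bash
python3 ov.py pics/ov4.png >/dev/null; python3 -c "
from h import *
print(np.round(manip.state()['tool_pos'],4))"
```

```text
[ 0.4885 -0.1069  0.1071]
```

View pics/ov4.png

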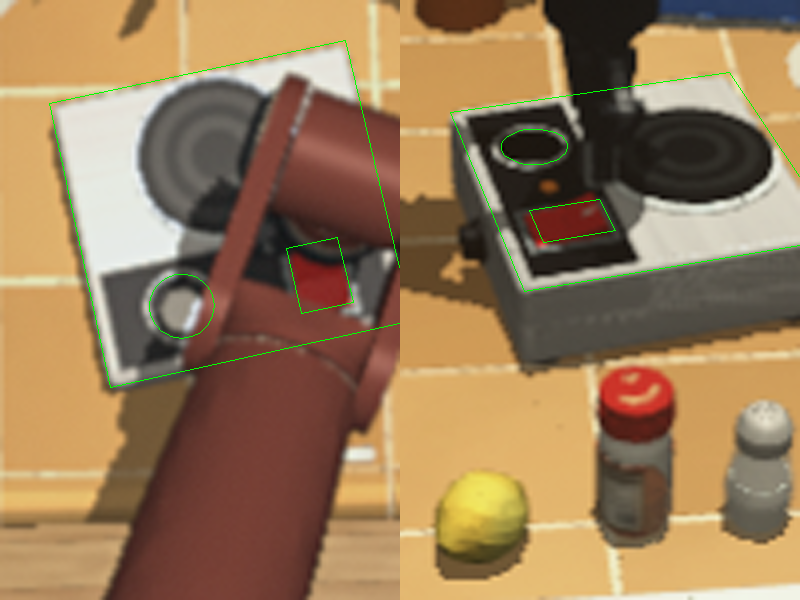

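Call:
servo_tool(motion=[-1,0,0,0.12,0,-1,0,0,0.16,0,-1,0,0,0.19,0,-1,0,0,0.22,0,-1,0,0,0.22,0])

```text
time: 9.68
tool_pos: [0.4899, -0.1082, 0.0821]
tool_rot: [0.0, 0.995, 0.098, 0.0]
contact_force: [0.3, 0.7, 0.8]
gripper_width: -0.002
grasp_force: 0.5
```

Call:
servo_tool(motion=[-1,0,0,0.01,0,-1,0,0,0.02,0,-1,0,0,0.02,0])

```text
time: 10.05
tool_pos: [0.4902, -0.1083, 0.08]
tool_rot: [0.0, 0.995, 0.098, 0.001]
contact_force: [1.9, 1.6, 3.7]
gripper_width: -0.0
grasp_force: 1.6
```

Call:
servo_tool(motion=[-1,0,0,0.01,0,-1,0,0,0.02,0,-1,0,0,0.02,0])

```text
time: 10.42
tool_pos: [0.4902, -0.1083, 0.0776]
tool_rot: [0.0, 0.995, 0.098, 0.001]
contact_force: [4.4, 0.8, 3.9]
gripper_width: -0.002
grasp_force: 2.4
```

Call:
servo_tool(motion=[-1,0,0,0.01,0,-1,0,0,0.01,0])

```text
time: 10.68
tool_pos: [0.4904, -0.1083, 0.0769]
tool_rot: [0.0, 0.995, 0.098, 0.001]
contact_force: [3.5, 0.6, 7.3]
gripper_width: -0.001
grasp_force: 3.8
```

Call:
servo_tool(motion=[-1,0,0,0.01,0,-1,0,0,0.01,0])

```text
time: 10.92
tool_pos: [0.4905, -0.1083, 0.0768]
tool_rot: [0.0, 0.995, 0.098, 0.001]
contact_force: [0.5, 2.8, 12.8]
gripper_width: 0.0
grasp_force: 6.5
```

Call:
servo_tool(motion=[-1,0,0,-0.3,0,-1,0,0,-0.8,0,-1,0,0,-1,0,-1,0,0,-1,0])

```text
time: 11.42
tool_pos: [0.4894, -0.1084, 0.1955]
tool_rot: [0.001, 0.995, 0.098, 0.0]
contact_force: [0.0, -0.3, -0.5]
gripper_width: 0.004
grasp_force: 0.0
```

Call:
servo_tool(motion=[-1,-0.7,0.9,0,0,-1,-0.7,0.9,0,0,-1,-0.7,0.9,0,0,-1,-0.7,0.9,0,0])

```text
time: 11.92
tool_pos: [0.4268, -0.2298, 0.1922]
tool_rot: [-0.002, 0.995, 0.097, -0.002]
contact_force: [0.7, 0.3, -0.4]
gripper_width: 0.002
grasp_force: 0.0
```

Call:
servo_tool(motion=[-1,-0.5,1,0,0,-1,-0.5,1,0,0,-1,-0.5,1,0,0,-1,-0.5,1,0,0])

```text
time: 12.42
tool_pos: [0.3929, -0.3585, 0.1936]
tool_rot: [-0.001, 0.995, 0.098, -0.0]
contact_force: [-0.2, 0.5, -0.0]
gripper_width: -0.0
grasp_force: 0.0
```

```bash
python3 ov.py pics/ov5.png >/dev/null; python3 m.py; python3 -c "
from h import *
c=eyes.camera_params('top');im,d,c=grab('top')
from ov import W" /dev/null 2>/dev/null; python3 - <<'E'
from h import *
im,d,c=grab("top")
# depth at well centre, rocker ends
C=np.array([.5187,-.0454]);a=np.radians(11.2);R=np.array([[np.cos(a),-np.sin(a)],[np.sin(a),np.cos(a)]])
for n,p,z in (("reset",(-62,50),.05),("on",(-45,-55),.077),("off",(-79,-55),.084)):
    u,v=np.round(proj([*(C+R@np.array(p)/1e3),z],c)[0]).astype(int)
    P=np.array([[x,y] for y in range(v-1,v+2) for x in range(u-1,u+2)])
    print(n,np.round(np.median(unproj(P,d[P[:,1],P[:,0]],c),0),4))
E
```

```text
top rect ((0.5192022919654846, -0.045275211334228516), (0.22147302329540253, 0.22999200224876404), 11.049880027770996)
red 151 [ 0.4639 -0.1114  0.0795] ((0.46762460470199585, -0.11114781349897385), (0.04864522069692612, 0.03604375198483467), 10.08022403717041)
zmed panel 0.07426602026364715
side rect ((0.6118387579917908, -0.008404821157455444), (0.47422850131988525, 0.2613378167152405), 25.198942184448242)
red 148 [ 0.465  -0.1135  0.0816] ((0.4624587297439575, -0.09780023992061615), (0.05048311874270439, 0.06979257613420486), 13.040163040161133)
zmed panel 0.07643716873816675
reset [ 0.4482 -0.0086  0.0484]
on [ 0.4856 -0.1076  0.0754]
off [ 0.4509 -0.115   0.0844]
```

View pics/ov5.png

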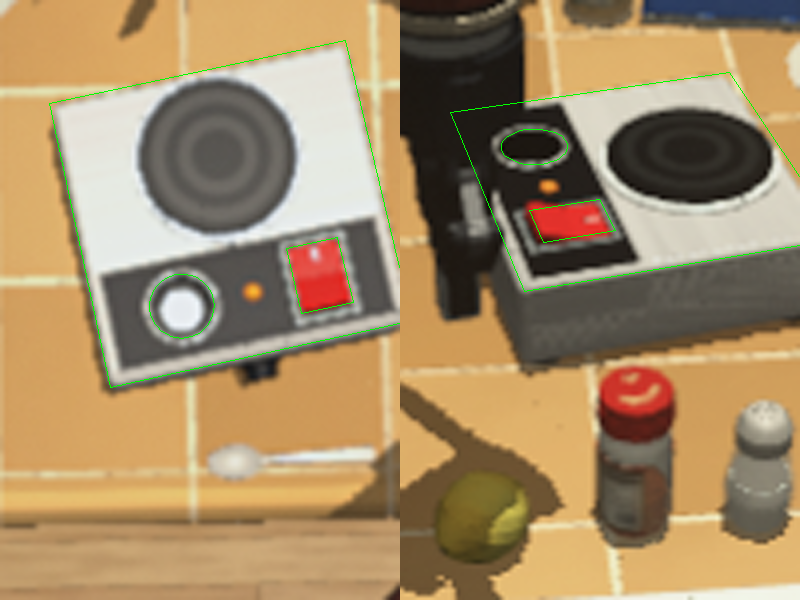

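The reset button is home (top at about z = 0.048–0.050), the rocker is back on with its rear end down (rear 0.075, front 0.084), and the plate hasn't moved. The arm is clear of everything.

```bash
python3 -c "
from plant import job_done
print(job_done())"
```

```text
the job is handed in; nothing more can be done
None
```

The job is handed in: I pressed the rocker to off, pushed the reset button down to its stop, and pressed the rocker back to on, with the plate unmoved and about 12 s on the clock.

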